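# Lock the stand leg at its length mark and hold it

## Robot

A 6-joint arm with a two-finger parallel gripper is mounted at the origin on the work surface. World frame = base frame: x ahead of the robot, y to its left, z up, the work surface at z = 0. Lengths are in m, angles in rad, forces in N, time in s.
With the tool pointing down it reaches from about 0.35 to 0.975 m from the base axis. Payload 4.9 kg.
Tool frame: the origin (TCP) lies at the very end of the fingers, on their centre line; the grasp point (between the pads) lies 19 mm behind it; z points along the fingers, x is the direction in which the jaws open and shut, and the axes are right-handed (so a half turn about z gives the same grasp; the last joint's range is limited). The gripper opens to 85 mm and grips with 20 to 120 N. Pads are 22 mm wide; open, the fingers measure 114 mm over their backs; the gripper's body (76 mm by 85 mm) begins 54 mm behind the grasp point. The pads swing forward as they close: fully open they stand 13 mm farther back than shut.
Start: joints at [-1.376, 0.053, 1.613, -0, 1.476, -0.119], TCP at [0.193, -0.594, 0.231] pointing down, gripper open.
Joint ranges: [-3.01, 3.01], [-1.01, 2.22], [0.06, 2.58], [-1.02, 4.17], [0.09, 2.62], [-3.14, 3.14]. Speed limits (rad/s): [2.57, 2.57, 3.14, 3.14, 3.14, 3.14].

## Interface

Orientations are given as a rotation vector (axis times angle).
In Python, from station import ctrl gives the robot as it stands.
- The arm moves only by the shell command python3 -m handwheel 'ROWS' [OPENING] [FORCE]. ROWS is a JSON object of lists of equal length, an entry for each row: "offset": the shift along the world's x, y, z in units of 40 mm (1.0 is 40 mm), a list of three; "roll": the turn about the world's z in units of 6 degrees (1.0 is 6 degrees). A call has exactly 10 rows; each row is the pose to reach, as a shift and turn from the pose commanded when the call began; what a row does not reach only later rows make up. A row lasts 1/10 s, in which the tool goes at most 50 mm and 8.59 degrees, less where a joint would pass 70% of its speed; a pose out of reach is approached as far as the arm can. A call with a gripper value outside its range is refused whole. OPENING is the finger opening in mm, from 0 to 85.4, set as the call begins (- or left out, the last holds). The fingers move at their own pace and stop on an object; FORCE is the grip in N (left out, the last holds). Time passes only in rows, so rows that repeat a pose let the fingers close, or fill a call up. It gives the time, the measured TCP pose, the force and the opening at its end, in the units of the state.
- ctrl.get_obs(): the state, without advancing time (a new reading comes with each control period).
- ctrl.get_image(name): name is "scene" or "top"; returns a dict with "img" (400x640x3 uint8, red, green, blue), "fx", "fy", "cx", "cy" (pixels), "T" (4x4, takes a point from camera to world coordinates). Camera axes: x right, y down, z forward; pixel columns grow to the right and rows downward; lengths in m; the calibration is good to about 2 mm. A picture is of the moment at which its call begins. There is no depth.
- ctrl.finish_job(): hands the job in, once; it reports no verdict.
The state is a dict: "t": time; "q": joint angles; "dq": joint speeds; "effort": joint torques, N m; "tool_pos": TCP position; "tool_rot": TCP orientation; "contact_force": force on the tool from outside, world axes, zero at the start; "wrist_torque": the same for the moment, N m; "opening": finger opening in m.
Only numpy, scipy, OpenCV 4.12 (cv2) and the standard library are available. Lean on these libraries where they do the work, as an engineer would, in place of code of your own. Each camera call takes 0.05 s, during which the arm holds its last target.

## Task

The repair stand's leg lies in the wooden leg fixture: first swing the steel keeper bar by its orange knob over the tube until it snaps fully shut. Then hold the leg by its black cross handle, pull it out against its return spring until its yellow pointer stands level with the red mark, and, while holding it there, push the green cam lever fully closed. Finish while still holding the cross handle, with the leg at the mark and the lever closed (do not let go at the end), and leave the red mark and the other tools where they are.

Things in the scene. Friction and masses are not known exactly. Their poses are not given: they have to be found in the camera images.
- fixture: Fixed plywood leg fixture, base board 150 x 480 x 18 mm, screwed to the ledge. Origin: at the surface under the board, 5 mm in front of (-x) the board's centre; x away from its front, y along the tube towards the leg's rubber foot, z up. A fixed aluminium tube, 25 mm thick, runs along y at x = 0, 85 mm above the surface, in two wooden cradles (at y = -212 and -118 mm, 96 mm high). A rule rail, 68 mm high, stands along the back at x = 62 mm.
- keeper (a joint): Angle of the keeper bar, rad: 0 = shut, across the tube (bar along the fixture's +x from its hinge) against its stop; grows as it opens, up to 1.6 (bar along the fixture's -y). So as it shuts it turns anticlockwise seen from above. Light friction; in the last 0.2 rad it rides over a sprung steel ball (about 3 N at the knob) that then keeps it shut.
- keeper_knob (a point): A point on the axis of the keeper bar's upright orange knob, 14 mm in diameter, 145 mm above the surface; the knob rises from the bar's top face (118 mm) to 168 mm. It is 100 mm from the hinge axis. Axes turn with the bar: x along the bar, z up.
- keeper_hinge (a point): A point on the keeper bar's vertical hinge axis, at the same height as keeper_knob; fixed in the fixture at its front (fixture x = -50, y = -165 mm).
- leg (a joint): How far the sliding leg is pulled out, m: 0 = fully in (it rests there), up to 0.15; it moves along the fixture's +y. A return spring pulls it back in with 3.6 N at 0 to 5.4 N at 0.15. The leg is not held by the closed lever alone, so it goes back if let go. The leg is a grey tube 31 mm thick with a black clamp block (44 x 92 x 42 mm, centred 4 mm to +y of the handle) and a rubber foot at +y.
- cross_handle: The leg's cross handle: black round bar, 16 mm thick, level, 85 mm above the surface, pointing to the fixture's front. Origin on the tube's axis; the bar lies along its own -x from x = -22 mm to -146 mm, then an end cap 22 mm thick to -152 mm. Axes as the fixture's. Below it only the base board (front edge at x = -70 mm) and the ledge. From x = -105 to -146 mm it is clear of the open lever.
- leg_pointer (a point): Tip of the leg's yellow pointer at the back of the clamp block, 92 mm above the surface; moves with the leg, 30 mm to -y of the handle's axis. Axes as the fixture's.
- mark_tip (a point): Tip of the red length mark's pointer, 4 mm wide, 85 mm above the surface, on the rule at the back. Axes as the fixture's. The leg is at the mark when leg_pointer and mark_tip have the same y in the fixture's frame.
- mark (a joint): Where the red mark stands on the rule, m: the leg is at the mark when joint leg has this same value. Stiff: stays as set.
- cam (a joint): Angle of the green cam lever on the leg, rad: 0 = closed against its stop, the lever lying along the fixture's -y close in front of the clamp block; open it is at 0.45 to 0.65 (at most 0.9), its tip swung out to the fixture's -x. It crosses just above the cross handle (3 mm gap), so fingers that straddle the handle outside it and move along the handle towards the leg (+x) push it closed. Stays where left; friction needs 2 to 5 N of push.
- cam_hinge (a point): On the cam lever's vertical hinge axis at the lever's mid height, 103 mm above the surface; 31 mm in front (-x) and 34 mm to +y of cross_handle's origin; moves with the leg. Axes turn with the lever: its own -y runs from the hinge to the tip.
- cam_tip (a point): The cam lever's tip at mid height, 85 mm from the hinge axis. The lever is 10 mm wide and 12 mm high (97 to 109 mm above the surface). When it is closed its front face is 36 mm in front of the tube's axis.
- pedal_wrench: Bystander: flat stainless steel spanner, 255 x 37 x 8 mm, lying flat; origin at its underside below the shaft, x along it towards the open jaw
- tire_lever0: Bystander: blue plastic tyre lever, 128 x 18 x 8 mm, lying flat; origin under its middle, x along it
- tire_lever1: Bystander: a second blue tyre lever of the same kind
- tire_lever2: Bystander: a third blue tyre lever of the same kind
- mallet: Bystander: mallet lying on its side, wooden handle 210 mm long and 26 mm thick, grey head 108 mm wide and 52 mm high with black rubber ends; origin on the surface 90 mm behind the head's axis, x from the handle to the head
- torque_key: Bystander: small aluminium T-shaped key, 75 mm wide, standing upright in the slotted wooden block; origin at its lower end, z up, x across the flat

How it is judged:
By the outcome, as a careful person would: the job done as asked, in the order asked, and still so for the second after the job is handed in, while the arm keeps its last pose, push and grip.
It also fails if it takes over 58 s, if anything falls off the work surface, if the arm or the gripper's body presses on something with over 40 N, if the wrist force passes 120 N, or if a joint passes its speed limit or range.

## Working session

There is one attempt and no reset: what is moved stays moved. The work goes in short steps, Python scripts to look and compute and a shell command to move; the robot and the scene stay as the last step left them, time stands still between calls to the robot, and variables do not carry over. Pictures are saved under pics/ and viewed, and the job is handed in when it is done.

```bash
ls; mkdir -p pics; cat > h.py <<'E'
import numpy as np, cv2
from station import ctrl
def grab(n,f):
    d=ctrl.get_image(n); cv2.imwrite('pics/'+f+'.png',d['img'][:,:,::-1]); np.savez('pics/'+f+'.npz',**d); return d
def plane(d,u,v,z):
    T=np.array(d['T']); r=T[:3,:3]@np.array([(u-d['cx'])/d['fx'],(v-d['cy'])/d['fy'],1]); o=T[:3,3]
    return o+r*(z-o[2])/r[2]
def proj(d,p):
    T=np.array(d['T']); c=T[:3,:3].T@(np.array(p)-T[:3,3]); return np.array([d['fx']*c[0]/c[2]+d['cx'],d['fy']*c[1]/c[2]+d['cy']])
E
python3 - <<'E'
from h import *
for n in('scene','top'):
    d=grab(n,n+'0'); print(n,d['fx'],d['cx'],d['cy'],np.round(d['T'],3).tolist())
o=ctrl.get_obs(); print(o)
E
```

```text
pics
scene 405.10443850199516 315.2660314143492 195.17749716874164 [[-0.628, 0.532, -0.568, 1.153], [0.778, 0.442, -0.446, 0.526], [0.013, -0.722, -0.692, 0.941], [0.0, 0.0, 0.0, 1.0]]
top 365.7480331984269 319.5987270968244 194.9690049624589 [[0.015, -0.987, 0.161, 0.331], [-1.0, -0.017, -0.01, -0.002], [0.013, -0.161, -0.987, 1.204], [0.0, 0.0, 0.0, 1.0]]
{'t': 0.1, 'q': array([-1.37602169e+00,  5.32870185e-02,  1.61411957e+00, -1.87136586e-05,
        1.47597630e+00, -1.19002382e-01]), 'dq': array([ 0.00015634, -0.00184654, -0.00234151, -0.00044017,  0.00072939,
       -0.00060289]), 'effort': array([ 2.16581925e-04, -3.94904280e+01, -3.71365857e+01, -1.59994679e-04,
        3.92736692e-03, -4.77913282e-07]), 'tool_pos': array([ 0.19279685, -0.59395107,  0.23021049]), 'tool_rot': array([-2.54027656e+00,  1.84635737e+00,  2.08143423e-03]), 'contact_force': array([-0.60174553, -0.15472228, -0.04995386]), 'wrist_torque': array([-0.0547267 ,  0.01139571, -0.02205779]), 'opening': 0.08553885685003876}
```

View pics/scene0.png

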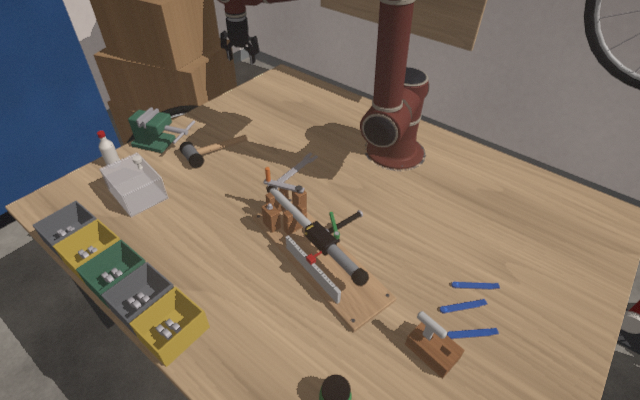

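View pics/top0.png

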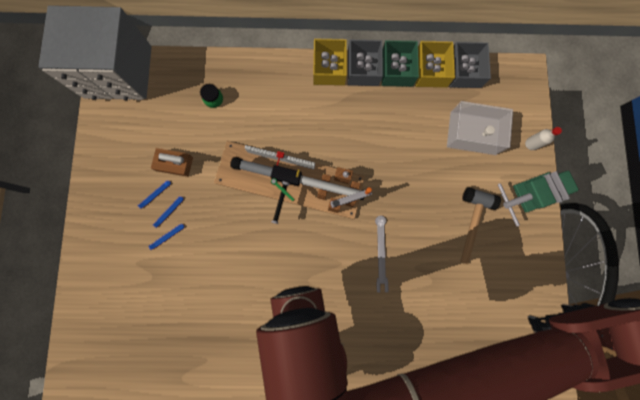

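```bash
python3 - <<'E'
from h import *
a=cv2.imread('pics/top0.png')[130:240,200:400]; cv2.imwrite('pics/top0z.png',cv2.resize(a,None,fx=4,fy=4,interpolation=cv2.INTER_CUBIC))
a=cv2.imread('pics/scene0.png')[150:335,240:410]; cv2.imwrite('pics/scene0z.png',cv2.resize(a,None,fx=3.2,fy=3.2,interpolation=cv2.INTER_CUBIC))
E
```

```text
(no output)
```

View pics/top0z.png

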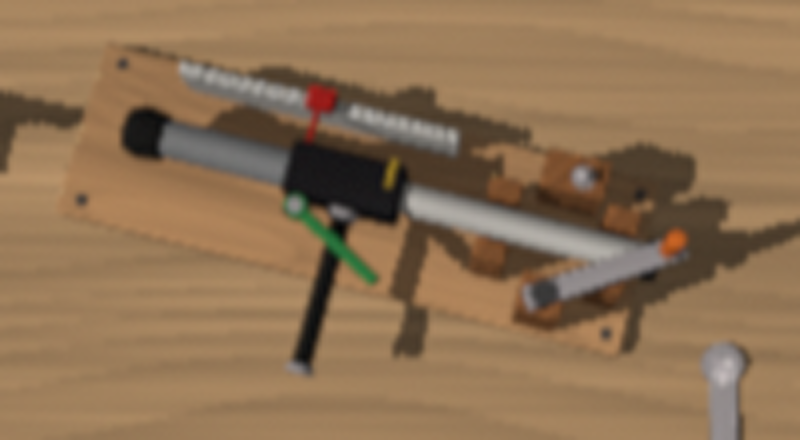

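View pics/scene0z.png

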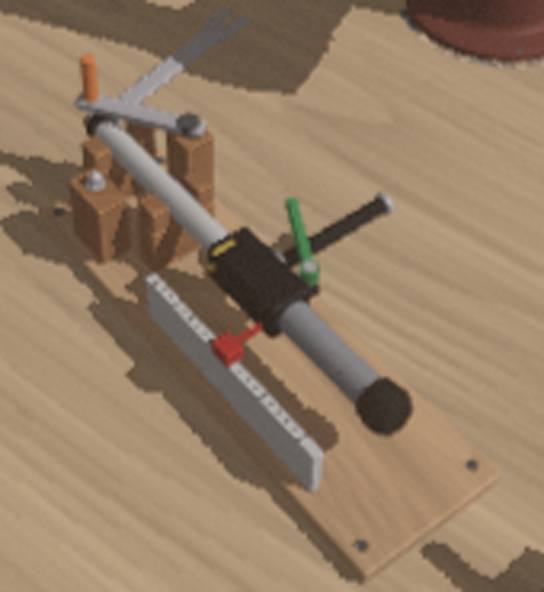

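```bash
python3 - <<'E'
from h import *
d=dict(np.load('pics/top0.npz')); s=dict(np.load('pics/scene0.npz'))
def top(u,v,z): return plane(d,200+u/4,130+v/4,z)
def sc(u,v,z): return plane(s,240+u/3.2,150+v/3.2,z)
L=[((110,43),(80,240),.018,top),((63,212),(-70,240),.018,top),((620,353),(-70,-240),.018,top),((299,368),(-150,None),.085,top),((543,292),(-50,-165),.122,top),
((365,578),(80,240),.018,sc),((498,478),(-70,240),.018,sc),((190,124),(-50,-165),.122,sc)]
P=[];F=[]
for (u,v),f,z,fn in L:
    p=fn(u,v,z); print(f,fn.__name__,p.round(4))
    if f[1] is not None: P.append(p[:2]);F.append(f)
P=np.array(P);F=np.array(F)/1000.
pc,fc=P.mean(0),F.mean(0); H=(F-fc).T@(P-pc); U,S,V=np.linalg.svd(H); R=V.T@U.T
t=pc-R@fc; print('R',R,'yaw',np.arctan2(R[1,0],R[0,0]),'t',t); print('res',(((F@R.T+t)-P)*1000).round(1))
inv=lambda p:((p[:2]-t)@R*1000).round(1)
print('knob top',inv(top(676,240,.168)),top(676,240,.168), inv(sc(89,60,.168)))
print('cap',inv(top(299,368,.085)),inv(sc(385,203,.085)))
print('marktip',inv(top(309,143,.085)), 'red',inv(sc(262,327,.085)))
print('pointer',inv(top(392,172,.106)),inv(sc(222,247,.106)))
print('cam hinge',inv(top(295,205,.109)),inv(sc(312,267,.109)),'tip',inv(top(374,278,.109)),inv(sc(293,200,.109)))
E
```

```text
(80, 240) top [0.7036 0.2973 0.018 ]
(-70, 240) top [0.5586 0.3278 0.018 ]
(-70, -240) top [ 0.4498 -0.1311  0.018 ]
(-150, None) top [0.4276 0.1219 0.085 ]
(-50, -165) top [ 0.4842 -0.0622  0.122 ]
(80, 240) sc [0.7067 0.304  0.018 ]
(-70, 240) sc [0.5662 0.3378 0.018 ]
(-50, -165) sc [ 0.4885 -0.0565  0.122 ]
R [[ 0.97231334  0.2336809 ]
 [-0.2336809   0.97231334]] yaw -0.2358616850215261 t [0.57319452 0.08609572]
res [[ 3.5  3.5]
 [ 2.6  8. ]
 [-0.8  0.2]
 [ 1.8 -0.4]
 [ 0.4 -3.2]
 [-5.  -2. ]
 [-2.5 -6.2]]
knob top [   2.  -247.8] [ 0.51719852 -0.1552603   0.168     ] [   3.3 -244. ]
cap [-150.     0.8] [-152.4    1.6]
marktip [22.2 40.5] red [26.  46.1]
pointer [ 11.7 -30.6] [ 10.4 -30.1]
cam hinge [-32.3  34. ] [-35.3  35.8] tip [-71.5 -38.9] [-72.1 -34.6]
```

```bash
cat >> h.py <<'E'
from scipy.spatial.transform import Rotation as Rn
Rf=np.array([[0.97231334,0.2336809],[-0.2336809,0.97231334]]); tf=np.array([0.57319452,0.08609572])
def W(x,y): return Rf@np.array([x,y])/1000+tf
def Fx(p): return (np.array(p)[:2]-tf)@Rf*1000
def st():
    o=ctrl.get_obs(); m=Rn.from_rotvec(o['tool_rot']).as_matrix()
    print('t',round(o['t'],2),'tcp',o['tool_pos'].round(4),'fix',Fx(o['tool_pos']).round(1),'yaw x',np.degrees(np.arctan2(m[1,0],m[0,0])).round(1),'F',o['contact_force'].round(1),'op',round(o['opening']*1000,1),'q',o['q'].round(2)); return o
E
python3 - <<'E'
from h import *
o=st()
for d,z,f in(('top0',.15,1),('scene0',.15,1)):
    s=dict(np.load('pics/%s.npz'%d)); h=cv2.cvtColor(s['img'],cv2.COLOR_RGB2HSV); m=cv2.inRange(h,(5,170,120),(14,255,255)); m[:, :230]=0; m[:,400:]=0
    ys,xs=np.nonzero(m); print(d,len(xs),xs.mean(),ys.mean(),plane(s,xs.mean(),ys.mean(),.15),Fx(plane(s,xs.mean(),ys.mean(),.15)))
    print(proj(s,[*W(4,-248),.143]))
k=W(4,-248); print(k,(k-o['tool_pos'][:2])/.04)
E
```

```text
t 0.1 tcp [ 0.1928 -0.594   0.2302] fix [-211.  -750.1] yaw x -72.0 F [-0.6 -0.2 -0. ] op 85.5 q [-1.38  0.05  1.61 -0.    1.48 -0.12]
top0 30 362.2 187.96666666666667 [ 0.52613214 -0.13796796  0.15      ] [   6.60001881 -228.85768453]
[367.99825609 190.83303583]
scene0 0 nan nan [nan nan nan] [nan nan]
[267.4432619  174.54453535]
[ 0.51913091 -0.15597271] [ 8.1583515  10.94945894]<stdin>:5: RuntimeWarning: Mean of empty slice.
  ret = ret.dtype.type(ret / rcount)
```

```bash
python3 -m handwheel '{"offset":[[0.4,0.5,0.1],[1.2,1.6,0.3],[2,2.7,0.5],[2.8,3.8,0.5],[3.6,4.8,0.5],[4.4,5.9,0.5],[5.2,7,0.5],[6,8.1,0.5],[6.6,8.9,0.5],[7,9.4,0.5]],"roll":[0,-0.5,-1,-1.5,-2.2,-3,-3.8,-4.5,-5,-5.25]}' 85 20
python3 - <<'E'
from h import *
o=st(); print((np.array([*W(4,-248),.132])-o['tool_pos'])/.04)
E
```

```text
t: 1.1
tool_pos: [0.4736, -0.2162, 0.2509]
tool_rot: [-1.943, 2.468, 0.001]
contact_force: [0.5, -0.7, -0.2]
opening: 0.0853
t 1.1 tcp [ 0.4736 -0.2162  0.2509] fix [ -26.2 -317.1] yaw x -103.6 F [ 0.5 -0.7 -0.2] op 85.3 q [-0.57 -0.21  1.83  0.    1.52  1.24]
[ 1.1371081   1.50458832 -2.97315496]
```

Move over the knob (staying high), then look.

```bash
python3 -m handwheel '{"offset":[[0.3,0.4,0],[0.6,0.8,0],[0.9,1.2,0],[1.1,1.45,0],[1.1,1.45,-0.3],[1.1,1.45,-0.6],[1.1,1.45,-0.8],[1.1,1.45,-0.8],[1.1,1.45,-0.8],[1.1,1.45,-0.8]],"roll":[0,0,0,0,0,0,0,0,0,0]}'
python3 - <<'E'
from h import *
o=st(); print((np.array([*W(4,-248),.132])-o['tool_pos'])/.04)
s=grab('scene','s1');t=grab('top','t1')
a=s['img'][90:290,190:390,::-1]; b=t['img'][110:260,280:430,::-1]
cv2.imwrite('pics/z1.png',np.hstack([cv2.resize(a,(400,400),interpolation=2),cv2.resize(b,(400,400),interpolation=2)]))
E
```

```text
t: 2.1
tool_pos: [0.517, -0.161, 0.2198]
tool_rot: [-1.943, 2.468, -0.001]
contact_force: [-1.0, -0.4, 0.3]
opening: 0.0854
t 2.1 tcp [ 0.517  -0.161   0.2198] fix [   3.1 -253.3] yaw x -103.6 F [-1.  -0.4  0.3] op 85.4 q [-0.44 -0.14  1.82 -0.    1.46  1.37]
[ 0.0532122   0.12456211 -2.19533381]
```

View pics/z1.png

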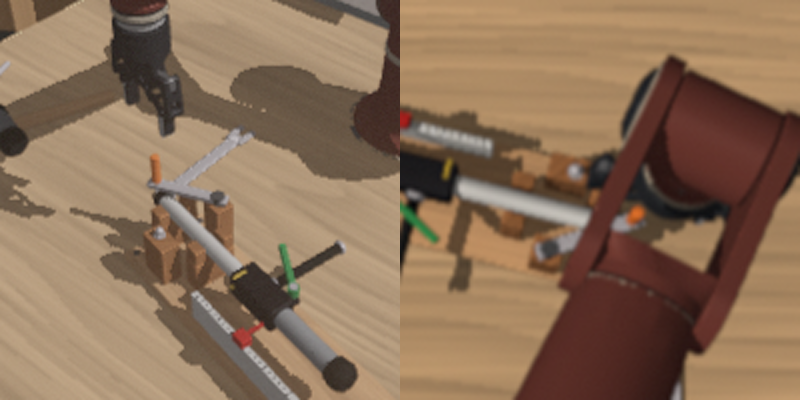

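```bash
python3 -m handwheel '{"offset":[[0.05,0.1,-0.4],[0.05,0.1,-0.8],[0.05,0.1,-1.2],[0.05,0.1,-1.6],[0.05,0.1,-1.9],[0.05,0.1,-2.1],[0.05,0.1,-2.2],[0.05,0.1,-2.2],[0.05,0.1,-2.2],[0.05,0.1,-2.2]],"roll":[0,0,0,0,0,0,0,0,0,0]}'
python3 -m handwheel '{"offset":[[0,0,0],[0,0,0],[0,0,0],[0,0,0],[0,0,0],[0,0,0],[0,0,0],[0,0,0],[0,0,0],[0,0,0]],"roll":[0,0,0,0,0,0,0,0,0,0]}' 0 20
python3 - <<'E'
from h import *
o=st()
s=grab('scene','s2')
a=s['img'][90:240,190:390,::-1]
cv2.imwrite('pics/z2.png',cv2.resize(a,(800,600),interpolation=2))
# arc
h=np.array([-50,-165.]);p=Fx(o['tool_pos']);a0=np.arctan2(*(p-h)[::-1]);print('r',np.hypot(*(p-h)),'keeper',-a0)
for a in np.linspace(a0,0.05,11)[1:]:
    print(np.round((W(*(h+100*np.array([np.cos(a),np.sin(a)])))-o['tool_pos'][:2])/.04,2))
E
```

```text
t: 3.2
tool_pos: [0.5195, -0.1567, 0.1323]
tool_rot: [-1.944, 2.467, -0.002]
contact_force: [0.7, -0.6, -0.2]
opening: 0.0852
t: 4.2
tool_pos: [0.5184, -0.155, 0.1313]
tool_rot: [-1.945, 2.467, 0.006]
contact_force: [-2.4, 5.7, 3.0]
opening: 0.0133
t 4.2 tcp [ 0.5184 -0.155   0.1313] fix [   3.  -247.2] yaw x -103.5 F [-2.4  5.7  3. ] op 13.3 q [-0.43 -0.06  1.9   0.    1.31  1.38]
r 97.83870925103285 keeper 0.9979465748252861
[0.26 0.05]
[0.49 0.17]
[0.71 0.32]
[0.91 0.49]
[1.09 0.68]
[1.25 0.89]
[1.38 1.11]
[1.5  1.35]
[1.59 1.59]
[1.65 1.85]
```

View pics/z2.png

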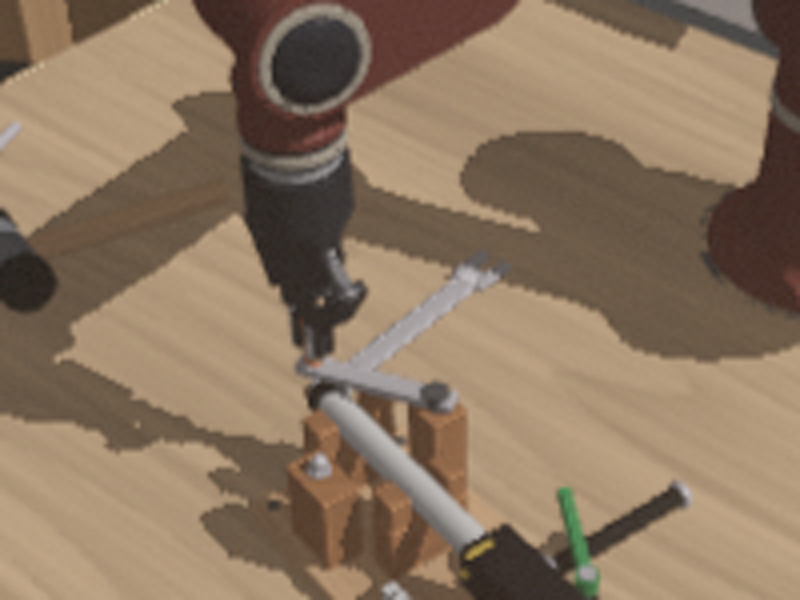

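```bash
python3 -m handwheel '{"offset":[[0.13,0.03,0],[0.25,0.06,0],[0.37,0.12,0],[0.48,0.19,0],[0.59,0.27,0],[0.7,0.35,0],[0.8,0.43,0],[0.9,0.52,0],[0.99,0.62,0],[1.08,0.72,0]],"roll":[0,0,0,0,0,0,0,0,0,0]}'
python3 - <<'E'
from h import *
o=st();h=np.array([-50,-165.]);p=Fx(o['tool_pos']);print(p-h,np.hypot(*(p-h)))
E
```

```text
t: 5.25
tool_pos: [0.5632, -0.1285, 0.1315]
tool_rot: [-1.944, 2.467, -0.005]
contact_force: [3.7, -5.4, -0.6]
opening: 0.0136
t 5.25 tcp [ 0.5632 -0.1285  0.1315] fix [  40.4 -211. ] yaw x -103.5 F [ 3.7 -5.4 -0.6] op 13.6 q [-0.35  0.02  1.82 -0.    1.3   1.45]
[ 90.41306678 -45.96237712] 101.4251583933986
```

```bash
python3 - <<'E'
from h import *
c=np.array([.5622,-.128])
for p in[(44,-200),(47,-188),(49,-177),(49.5,-165),(49.5,-160)]: print(np.round((W(*p)-c)/.04,2))
E
```

```text
[0.18 0.23]
[0.32 0.51]
[0.43 0.76]
[0.51 1.05]
[0.54 1.17]
```

```bash
python3 -m handwheel '{"offset":[[0.1,0.12,0],[0.18,0.24,0],[0.25,0.38,0],[0.32,0.52,0],[0.38,0.65,0],[0.43,0.78,0],[0.47,0.91,0],[0.51,1.04,0],[0.53,1.12,0],[0.54,1.17,0]],"roll":[0,0,0,0,0,0,0,0,0,0]}'
python3 - <<'E'
from h import *
o=st();h=np.array([-50,-165.]);p=Fx(o['tool_pos']);print(p-h,np.hypot(*(p-h)))
s=grab('scene','s3')
a=s['img'][120:270,210:410,::-1]
cv2.imwrite('pics/z3.png',cv2.resize(a,(800,600),interpolation=2))
E
```

```text
t: 6.25
tool_pos: [0.5844, -0.0836, 0.1316]
tool_rot: [1.943, -2.465, 0.01]
contact_force: [1.5, -17.0, -1.8]
opening: 0.0133
t 6.25 tcp [ 0.5844 -0.0836  0.1316] fix [  50.6 -162.4] yaw x -103.5 F [  1.5 -17.   -1.8] op 13.3 q [-0.27  0.05  1.79 -0.01  1.3   1.54]
[100.5947616    2.58903552] 100.62807344799901
```

View pics/z3.png

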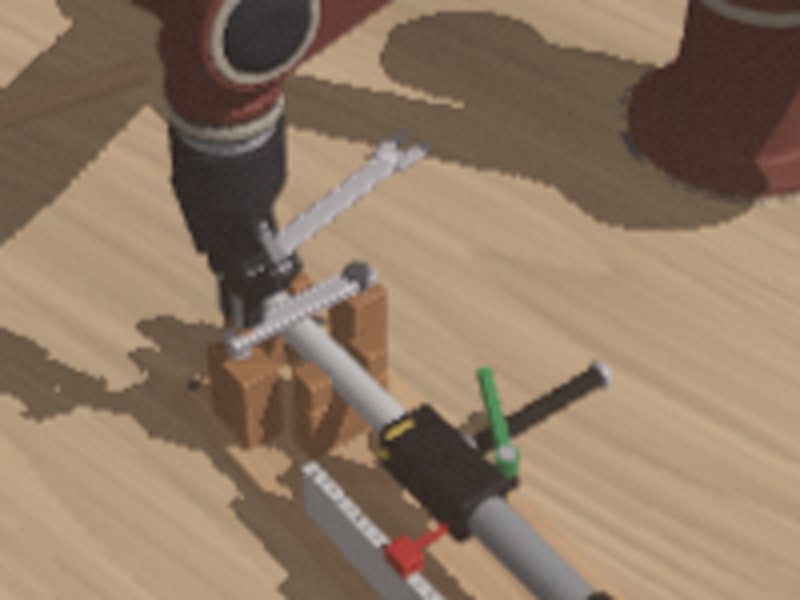

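```bash
python3 -m handwheel '{"offset":[[0,0,0],[0,0,0],[0,0,0],[0,0,0],[0,0,0],[0,0,0],[0,0,0],[0,0,0.4],[0,0,1],[0,0,1.6]],"roll":[0,0,0,0,0,0,0,0,0,0]}' 85
python3 -m handwheel '{"offset":[[0,0,0.6],[0,0.1,1.2],[-0.3,0.4,1.4],[-0.7,1,1.4],[-1.2,1.7,1.4],[-1.7,2.4,1.4],[-2.2,3.2,1.4],[-2.7,4,1.4],[-3.1,4.6,1.4],[-3.3,4.9,1.4]],"roll":[0,0,0,0,0,0,0,0,0,0]}'
python3 - <<'E'
from h import *
o=st();print((np.array([*W(-124,0),.066])-o['tool_pos'])/.04)
s=grab('scene','s4'); t=grab('top','t4')
a=s['img'][130:330,240:440,::-1];b=t['img'][100:250,230:380,::-1]
cv2.imwrite('pics/z4.png',np.hstack([cv2.resize(a,(400,400),interpolation=2),cv2.resize(b,(400,400),interpolation=2)]))
E
```

```text
t: 7.3
tool_pos: [0.5837, -0.0809, 0.197]
tool_rot: [-1.944, 2.467, -0.0]
contact_force: [0.2, -0.8, 0.4]
opening: 0.0848
t: 8.3
tool_pos: [0.4509, 0.1167, 0.2528]
tool_rot: [-1.946, 2.464, -0.001]
contact_force: [0.4, -0.5, 0.2]
opening: 0.085
t 8.3 tcp [0.4509 0.1167 0.2528] fix [-126.1    1.1] yaw x -103.4 F [ 0.4 -0.5  0.2] op 85.0 q [ 0.09 -0.36  1.94  0.    1.55  1.9 ]
[ 0.04409661 -0.0399155  -4.66929874]
```

View pics/z4.png

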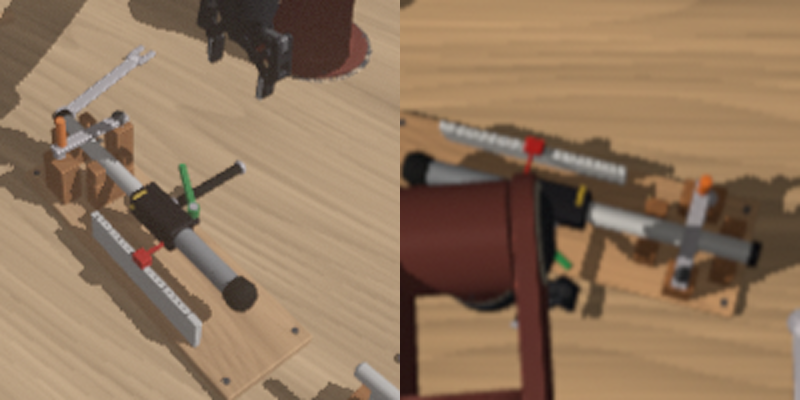

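```bash
python3 -m handwheel '{"offset":[[0,0,-0.6],[0,0,-1.3],[0,0,-2],[0,0,-2.7],[0,0,-3.3],[0,0,-3.8],[0,0,-4.2],[0,0,-4.5],[0,0,-4.67],[0,0,-4.67]],"roll":[0,0,0,0,0,0,0,0,0,0]}'
python3 -m handwheel '{"offset":[[0,0,0],[0,0,0],[0,0,0],[0,0,0],[0,0,0],[0,0,0],[0,0,0],[0,0,0],[0,0,0],[0,0,0]],"roll":[0,0,0,0,0,0,0,0,0,0]}' 0 30
python3 - <<'E'
from h import *
o=st()
s=grab('scene','s5')
a=s['img'][150:300,260:460,::-1]
cv2.imwrite('pics/z5.png',cv2.resize(a,(800,600),interpolation=2))
E
```

```text
t: 9.4
tool_pos: [0.4516, 0.1146, 0.0638]
tool_rot: [1.943, -2.467, -0.001]
contact_force: [-0.4, 0.3, -0.7]
opening: 0.0849
t: 10.4
tool_pos: [0.4525, 0.1172, 0.0652]
tool_rot: [-1.941, 2.464, 0.004]
contact_force: [1.8, 7.2, -0.3]
opening: 0.0149
t 10.4 tcp [0.4525 0.1172 0.0652] fix [-124.7    2. ] yaw x -103.5 F [ 1.8  7.2 -0.3] op 14.9 q [ 0.09 -0.17  2.12  0.    1.19  1.9 ]
```

View pics/z5.png

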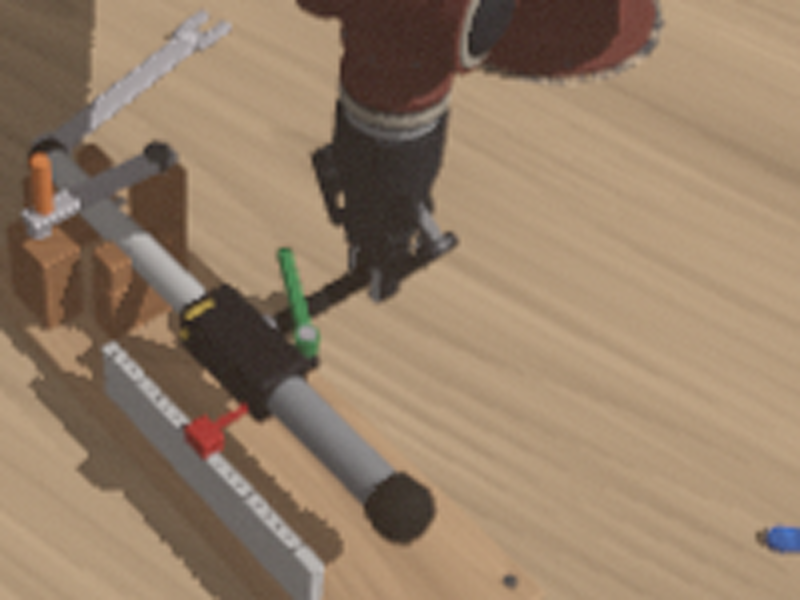

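```bash
python3 -m handwheel '{"offset":[[0.02,0.1,0],[0.06,0.25,0],[0.1,0.4,0],[0.14,0.6,0],[0.19,0.8,0],[0.24,1,0],[0.29,1.2,0],[0.32,1.35,0],[0.35,1.46,0],[0.35,1.46,0]],"roll":[0,0,0,0,0,0,0,0,0,0]}'
python3 - <<'E'
from h import *
o=st()
s=grab('scene','s6');t=grab('top','t6')
a=s['img'][220:295,280:380,::-1]
cv2.imwrite('pics/z6.png',cv2.resize(a,(800,600),interpolation=2))
a=t['img'][130:205,220:320,::-1]
cv2.imwrite('pics/z6t.png',cv2.resize(a,(800,600),interpolation=2))
E
```

```text
t: 11.45
tool_pos: [0.466, 0.1735, 0.065]
tool_rot: [1.945, -2.466, 0.001]
contact_force: [-2.4, -3.5, 5.4]
opening: 0.0147
t 11.45 tcp [0.466  0.1735 0.065 ] fix [-124.7   59.9] yaw x -103.5 F [-2.4 -3.5  5.4] op 14.7 q [ 0.21 -0.09  2.04 -0.    1.19  2.01]
```

View pics/z6.png

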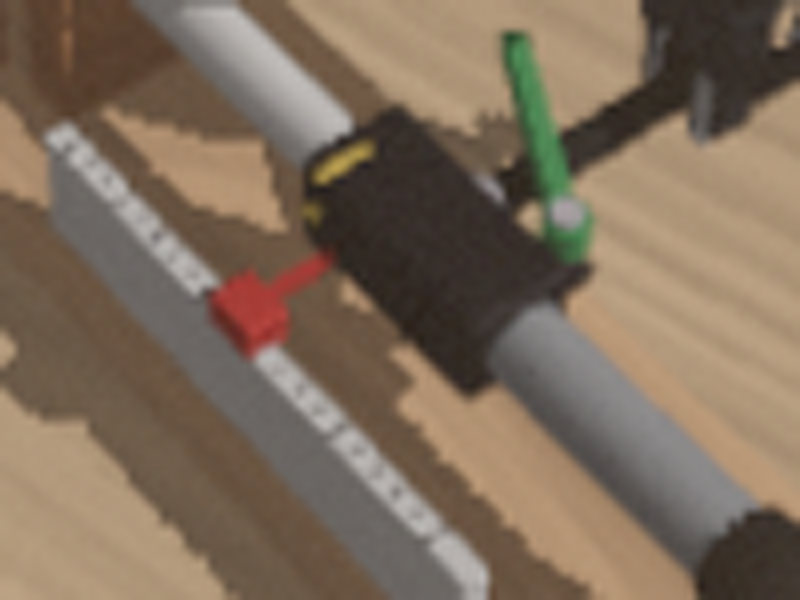

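View pics/z6t.png

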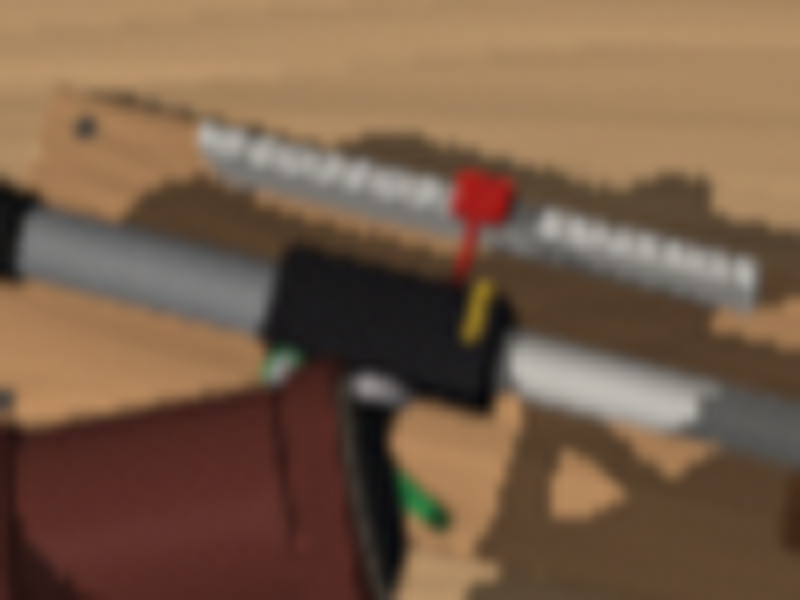

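```bash
cat > meas.py <<'E'
from h import *
import sys
def pts(d,lo,hi,box,z):
    h=cv2.cvtColor(d['img'],cv2.COLOR_RGB2HSV); m=np.zeros(h.shape[:2],np.uint8); x0,y0,x1,y1=box
    m[y0:y1,x0:x1]=cv2.inRange(h,lo,hi)[y0:y1,x0:x1]; 
    if lo[0]==0: m[y0:y1,x0:x1]|=cv2.inRange(h,(172,)+lo[1:],(180,255,255))[y0:y1,x0:x1]
    ys,xs=np.nonzero(m); return xs,ys,np.array([Fx(plane(d,x,y,z)) for x,y in zip(xs,ys)])
def run(sf,tf):
  for n,box in((sf,(290,225,350,270)),(tf,(260,145,310,180))):
    d=dict(np.load('pics/%s.npz'%n))
    xs,ys,p=pts(d,(20,110,80),(35,255,255),box,.1065)
    top=p[(p[:,0]<16)]; print(n,'yellow all',len(p),'top stripe mean',top.mean(0).round(1),'x',top[:,0].min().round(1),top[:,0].max().round(1),'y',top[:,1].min().round(1),top[:,1].max().round(1))
    xs,ys,q=pts(d,(20,110,60),(35,255,255),box,.092)
    q=q[p[:,0]>16] if len(q)==len(p) else q; print('  yellow at z92', q.round(1).tolist()[:12])
    xs,ys,p=pts(d,(0,130,60),(6,255,255),box,.085)
    sel=p[(p[:,0]>20)&(p[:,0]<42)]; print('  red stem',len(sel),sel.mean(0).round(1)); 
    for a in range(18,60,4):
        b=p[(p[:,0]>=a)&(p[:,0]<a+4)]
        if len(b): print('   ',a,len(b),b[:,1].mean().round(1),b[:,1].min().round(1),b[:,1].max().round(1))
run(*sys.argv[1:])
E
python3 meas.py s6 t6
```

```text
s6 yellow all 25 top stripe mean [ 7.4 26.9] x -1.7 15.5 y 22.7 30.8
  yellow at z92 [[-3.2, 13.8], [-5.4, 15.5], [-7.5, 17.1], [-9.7, 18.8], [3.4, 13.4], [1.2, 15.0], [-1.0, 16.6], [-3.1, 18.3], [-5.3, 19.9], [-7.5, 21.5], [7.7, 14.5], [5.6, 16.1]]
  red stem 14 [33.5 43. ]
    22 1 41.6 41.6 41.6
    26 3 42.3 40.0 44.2
    30 4 42.3 39.4 45.3
    34 3 44.4 42.1 46.3
    38 3 43.6 40.5 47.3
    42 4 42.8 39.9 45.7
    46 4 43.9 41.0 46.8
    50 8 42.6 33.5 50.4
    54 13 42.8 30.3 55.5
    58 15 45.9 31.4 60.7
t6 yellow all 20 top stripe mean [ 8.4 29.1] x -0.7 16.0 y 25.3 32.9
  yellow at z92 [[24.4, 34.7], [25.2, 31.7], [26.0, 28.7], [21.3, 33.9], [22.1, 30.9], [22.9, 27.8], [17.5, 36.0], [18.2, 33.0], [19.0, 30.0], [19.8, 27.0], [14.4, 35.2], [15.2, 32.2]]
  red stem 8 [34.7 42.3]
    26 1 42.8 42.8 42.8
    30 3 42.9 40.6 44.5
    34 2 41.9 41.4 42.3
    38 2 41.7 40.1 43.2
    42 2 42.5 41.0 44.0
    46 2 43.4 41.9 44.9
    50 8 42.3 33.6 49.7
    54 8 41.0 31.4 50.5
    58 9 42.7 32.3 52.3
```

```bash
python3 -m handwheel '{"offset":[[0.01,0.05,0],[0.03,0.12,0],[0.05,0.2,0],[0.07,0.28,0],[0.075,0.32,0],[0.075,0.32,0],[0.075,0.32,0],[0.075,0.32,0],[0.075,0.32,0],[0.075,0.32,0]],"roll":[0,0,0,0,0,0,0,0,0,0]}'
python3 - <<'E'
from h import *
o=st()
s=grab('scene','s7');t=grab('top','t7')
cv2.imwrite('pics/z7.png',np.hstack([cv2.resize(s['img'][232:268,298:334,::-1],(400,400),interpolation=0),cv2.resize(t['img'][145:181,260:296,::-1],(400,400),interpolation=0)]))
E
python3 meas.py s7 t7
```

```text
t: 12.55
tool_pos: [0.4689, 0.1859, 0.065]
tool_rot: [1.944, -2.467, 0.001]
contact_force: [-1.7, -3.6, 4.9]
opening: 0.015
t 12.55 tcp [0.4689 0.1859 0.065 ] fix [-124.7   72.7] yaw x -103.5 F [-1.7 -3.6  4.9] op 15.0 q [ 0.23 -0.07  2.03 -0.    1.18  2.04]
s7 yellow all 25 top stripe mean [ 7.8 40.2] x -1.6 15.5 y 35.7 44.2
  yellow at z92 [[12.1, 28.7], [9.9, 30.3], [14.2, 31.4], [12.0, 33.1], [9.9, 34.7], [24.8, 40.6], [22.6, 42.2], [24.7, 44.8]]
  red stem 12 [34.1 43.4]
    26 3 42.3 40.0 44.2
    30 3 43.3 41.0 45.3
    34 3 44.4 42.1 46.3
    38 3 43.6 40.5 47.3
    42 4 42.8 39.9 45.7
    46 4 43.9 41.0 46.8
    50 8 42.6 33.5 50.4
    54 13 42.8 30.3 55.5
    58 15 45.9 31.4 60.7
t7 yellow all 19 top stripe mean [ 8.4 41.8] x -0.8 15.9 y 38.0 45.6
  yellow at z92 [[24.4, 47.6], [25.1, 44.6], [20.5, 49.8], [21.3, 46.8], [22.1, 43.8], [22.8, 40.8], [17.4, 48.9], [18.2, 45.9], [19.0, 42.9], [19.8, 39.9], [14.3, 48.1], [15.1, 45.1]]
  red stem 9 [36.3 43. ]
    30 3 42.9 40.6 44.5
    34 3 43.0 41.4 45.3
    38 3 43.2 40.1 46.2
    42 2 42.5 41.0 44.0
    46 2 43.4 41.9 44.9
    50 8 42.3 33.6 49.7
    54 8 41.0 31.4 50.5
    58 9 42.7 32.3 52.3
```

View pics/z7.png

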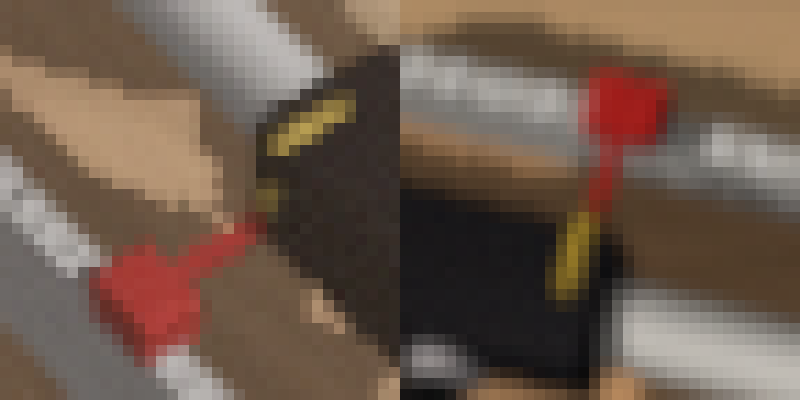

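```bash
cat > soft.py <<'E'
from h import *
import sys
def prof(d,z,xs,yr,fn):
    # resample image in fixture coords at height z, soft-weight line centroid in y per x
    img=d['img'].astype(np.float32); yy=np.arange(yr[0],yr[1],0.25); out=[]
    X,Y=np.meshgrid(xs,yy,indexing='ij'); uv=np.array([[proj(d,[*W(a,b),z]) for b in yy] for a in xs]).astype(np.float32)
    r=cv2.remap(img,uv[...,0],uv[...,1],cv2.INTER_LINEAR); w=fn(r)
    for i,a in enumerate(xs):
        k=w[i]; base=np.interp(yy,[yy[0],yy[-1]],[np.median(k[:12]),np.median(k[-12:])]); k=np.clip(k-base,0,None); k[k<.3*k.max()]=0
        out.append(((k*yy).sum()/k.sum(),k.max()))
    return np.array(out)
red=lambda r:r[...,0]-(r[...,1]+r[...,2])/2-0.5*(r[...,1]-r[...,2])
yel=lambda r:(r[...,0]+r[...,1])/2-r[...,2]
for n in sys.argv[2:]:
    d=dict(np.load('pics/%s.npz'%n)); c=float(sys.argv[1])
    xs=np.arange(30,44,2); p=prof(d,.086,xs,(32,54),red); print(n,'red',p.round(1).tolist(),p[:,0].mean().round(2))
    for z in(.1065,.109):
        xs=np.arange(2,14,2); p=prof(d,z,xs,(c-12,c+9),yel); print('  yel',z,p[:,0].round(1),p[:,0].mean().round(2))
E
python3 soft.py 42 s7 t7; python3 soft.py 29 s6 t6
```

```text
s7 red [[43.3, 49.7], [43.5, 57.7], [43.8, 73.5], [43.9, 79.8], [43.8, 74.2], [43.8, 77.7], [43.7, 76.1]] 43.67
  yel 0.1065 [40.  39.7 39.6 39.7 39.8 40. ] 39.8
  yel 0.109 [41.6 41.5 41.2 41.2 41.3 41.4] 41.34
t7 red [[42.8, 45.5], [42.9, 56.9], [42.9, 62.6], [42.9, 67.1], [42.7, 72.1], [42.7, 75.6], [42.7, 74.2]] 42.81
  yel 0.1065 [42.  41.7 41.7 41.8 41.9 42.1] 41.88
  yel 0.109 [41.5 41.4 41.4 41.4 41.5 41.8] 41.5
s6 red [[43.1, 52.1], [43.4, 61.0], [43.4, 75.6], [43.7, 82.6], [43.7, 74.8], [43.9, 76.0], [43.7, 74.9]] 43.57
  yel 0.1065 [27.2 26.8 26.7 26.8 26.8 27. ] 26.9
  yel 0.109 [28.8 28.6 28.4 28.4 28.4 28.4] 28.51
t6 red [[42.9, 49.1], [42.8, 55.1], [42.8, 57.1], [42.8, 58.7], [42.7, 60.0], [42.8, 64.4], [42.7, 66.0]] 42.79
  yel 0.1065 [29.2 28.9 28.8 28.8 29.  29.3] 29.0
  yel 0.109 [28.8 28.5 28.4 28.5 28.7 29. ] 28.66
```

```bash
python3 -m handwheel '{"offset":[[0.01,0.03,0],[0.01,0.03,0],[0.1,0.01,0],[0.2,-0.02,0],[0.3,-0.04,0],[0.4,-0.06,0],[0.5,-0.09,0],[0.5,-0.09,0],[0.5,-0.09,0],[0.5,-0.09,0]],"roll":[0,0,0,0,0,0,0,0,0,0]}' 0 20
python3 - <<'E'
from h import *
o=st()
s=grab('scene','s8');t=grab('top','t8')
cv2.imwrite('pics/z8.png',np.hstack([cv2.resize(s['img'][210:290,290:370,::-1],(400,400),interpolation=2),cv2.resize(t['img'][130:210,240:320,::-1],(400,400),interpolation=2)]))
E
python3 soft.py 43 s8 t8
```

```text
t: 13.65
tool_pos: [0.4773, 0.1841, 0.0611]
tool_rot: [1.931, -2.45, -0.03]
contact_force: [-33.1, 3.6, 18.2]
opening: 0.0147
t 13.65 tcp [0.4773 0.1841 0.0611] fix [-116.2   72.9] yaw x -103.5 F [-33.1   3.6  18.2] op 14.7 q [ 0.22 -0.03  2.    0.01  1.2   2.02]
s8 red [[43.1, 51.4], [43.5, 58.1], [43.7, 71.6], [43.9, 80.8], [43.9, 76.1], [43.9, 78.4], [43.7, 75.2]] 43.67
  yel 0.1065 [40.3 40.3 40.4 40.2 40.  40.2] 40.25
  yel 0.109 [41.8 41.8 41.8 41.9 41.7 41.6] 41.8
t8 red [[42.7, 45.9], [42.7, 57.2], [42.9, 63.1], [42.9, 67.0], [42.7, 71.6], [42.7, 75.6], [42.7, 74.4]] 42.78
  yel 0.1065 [42.5 42.6 42.6 42.4 42.3 42.4] 42.46
  yel 0.109 [42.1 42.2 42.1 42.  41.9 42. ] 42.05
```

View pics/z8.png

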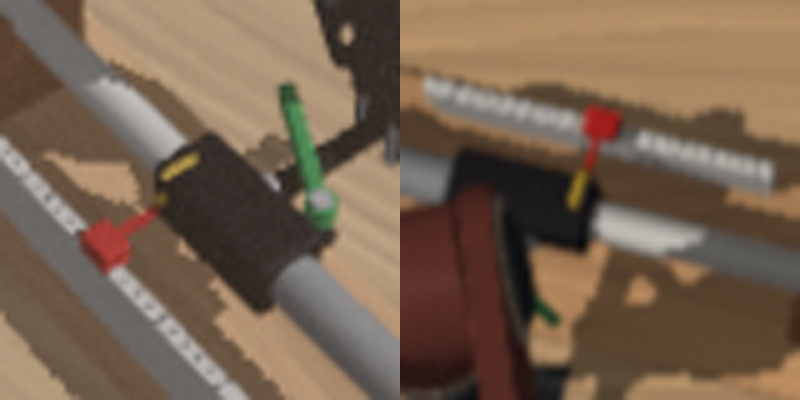

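```bash
python3 -m handwheel '{"offset":[[-0.2,0.05,0],[-0.2,0.05,0],[-0.1,0.02,0],[0,0,0],[0,0,0],[0,0,0],[0,0,0],[0,0,0],[0,0,0],[0,0,0]],"roll":[0,0,0,0,0,0,0,0,0,0]}' 17.5 20
python3 - <<'E'
from h import *
o=st()
E
```

```text
t: 14.75
tool_pos: [0.4881, 0.1818, 0.0636]
tool_rot: [1.942, -2.466, -0.0]
contact_force: [-1.2, -4.2, -1.1]
opening: 0.0173
t 14.75 tcp [0.4881 0.1818 0.0636] fix [-105.1   73.2] yaw x -103.5 F [-1.2 -4.2 -1.1] op 17.3 q [ 0.21 -0.03  1.99 -0.    1.18  2.02]
```

```bash
python3 -m handwheel '{"offset":[[0.1,-0.02,0],[0.22,-0.05,0],[0.34,-0.08,0],[0.46,-0.11,0],[0.58,-0.14,0],[0.7,-0.17,0],[0.82,-0.2,0],[0.94,-0.23,0],[1.05,-0.25,0],[1.12,-0.27,0]],"roll":[0,0,0,0,0,0,0,0,0,0]}'
python3 - <<'E'
from h import *
o=st()
s=grab('scene','s9');t=grab('top','t9')
cv2.imwrite('pics/z9.png',np.hstack([cv2.resize(s['img'][210:290,290:370,::-1],(400,400),interpolation=2),cv2.resize(t['img'][130:210,240:320,::-1],(400,400),interpolation=2)]))
E
python3 soft.py 42 s9 t9
```

```text
t: 15.75
tool_pos: [0.5328, 0.1713, 0.0641]
tool_rot: [1.942, -2.466, -0.002]
contact_force: [-5.9, -2.7, 2.6]
opening: 0.0177
t 15.75 tcp [0.5328 0.1713 0.0641] fix [-59.2  73.4] yaw x -103.6 F [-5.9 -2.7  2.6] op 17.7 q [ 0.18  0.06  1.89 -0.    1.19  1.99]
s9 red [[43.1, 52.8], [43.5, 62.1], [43.4, 78.9], [43.7, 85.4], [43.8, 78.2], [43.9, 80.8], [43.7, 77.8]] 43.57
  yel 0.1065 [39.6 39.4 39.5 39.7 39.7 39.8] 39.62
  yel 0.109 [41.  41.  41.  41.1 41.2 41.3] 41.11
t9 red [[42.7, 45.7], [42.8, 57.6], [42.9, 63.9], [43.0, 67.4], [42.7, 71.9], [42.7, 76.2], [42.8, 75.2]] 42.8
  yel 0.1065 [42.  41.8 41.7 41.8 41.9 42.1] 41.89
  yel 0.109 [41.5 41.4 41.3 41.4 41.5 41.8] 41.5
```

View pics/z9.png

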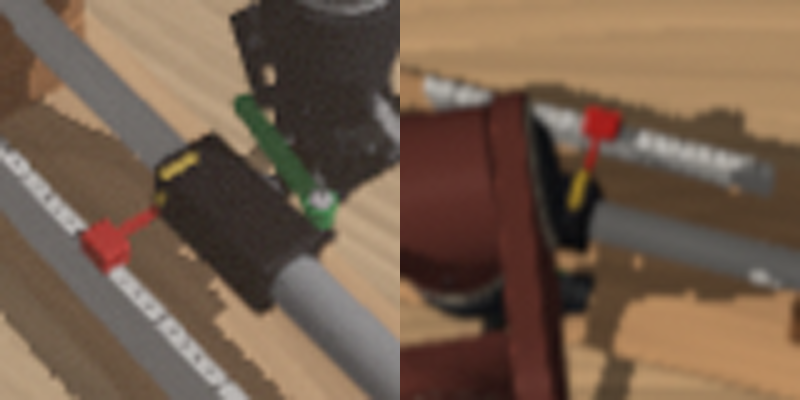

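```bash
python3 -m handwheel '{"offset":[[0.05,-0.01,0],[0.1,-0.02,0],[0.15,-0.03,0],[0.2,-0.03,0],[0.25,-0.04,0],[0.3,-0.05,0],[0.34,-0.06,0],[0.38,-0.07,0],[0.41,-0.08,0],[0.41,-0.08,0]],"roll":[0,0,0,0,0,0,0,0,0,0]}'
python3 - <<'E'
from h import *
o=st()
s=grab('scene','s10');t=grab('top','t10')
cv2.imwrite('pics/z10.png',np.hstack([cv2.resize(s['img'][210:290,290:370,::-1],(400,400),interpolation=2),cv2.resize(t['img'][130:210,240:320,::-1],(400,400),interpolation=2)]))
E
python3 soft.py 42 s10 t10
```

```text
t: 16.85
tool_pos: [0.5399, 0.171, 0.0628]
tool_rot: [1.938, -2.449, -0.028]
contact_force: [-39.2, 2.9, 22.5]
opening: 0.0171
t 16.85 tcp [0.5399 0.171  0.0628] fix [-52.2  74.8] yaw x -103.3 F [-39.2   2.9  22.5] op 17.1 q [0.17 0.1  1.87 0.01 1.21 1.97]
s10 red [[43.1, 54.3], [43.4, 63.1], [43.4, 78.6], [43.8, 83.5], [43.8, 77.3], [43.8, 79.6], [43.7, 77.3]] 43.56
  yel 0.1065 [41.1 41.2 41.2 41.  40.9 40.8] 41.02
  yel 0.109 [42.8 42.6 42.7 42.7 42.5 42.4] 42.61
t10 red [[42.8, 47.2], [42.8, 58.8], [42.8, 64.6], [42.9, 68.3], [42.7, 72.8], [42.7, 77.1], [42.7, 75.5]] 42.79
  yel 0.1065 [43.2 43.3 43.3 43.3 43.2 43.2] 43.25
  yel 0.109 [42.8 43.  43.  42.9 42.8 42.8] 42.89
```

View pics/z10.png

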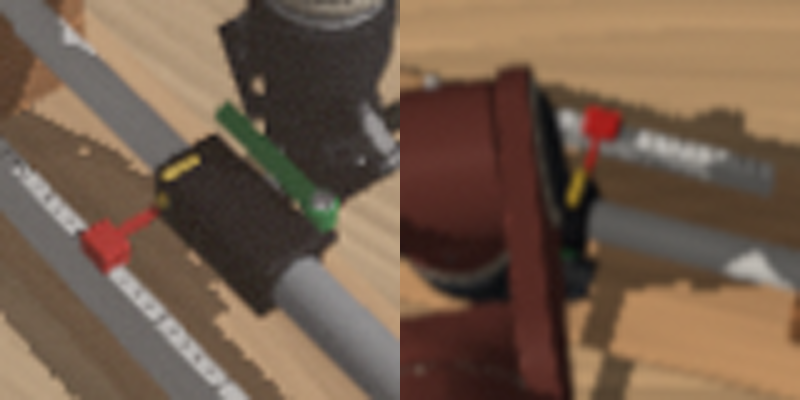

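```bash
python3 -m handwheel '{"offset":[[-0.05,0.01,0],[-0.1,0.02,0],[-0.15,0.03,0],[-0.2,0.04,0],[-0.2,0.04,0],[-0.2,0.04,0],[-0.2,0.04,0],[-0.2,0.04,0],[-0.2,0.04,0],[-0.2,0.04,0]],"roll":[0,0,0,0,0,0,0,0,0,0]}'
python3 - <<'E'
from h import *
o=st()
s=grab('scene','s11')
cv2.imwrite('pics/z11.png',cv2.resize(s['img'][215:275,310:390,::-1],(800,600),interpolation=2))
h=cv2.cvtColor(s['img'],cv2.COLOR_RGB2HSV); m=cv2.inRange(h,(45,110,40),(85,255,255)); m[:225]=0;m[275:]=0;m[:,:320]=0;m[:,380:]=0
ys,xs=np.nonzero(m); print(len(xs)); p=np.array([Fx(plane(s,x,y,.109)) for x,y in zip(xs,ys)])
for a in range(10,115,8):
    b=p[(p[:,1]>=a)&(p[:,1]<a+8)]
    if len(b): print(a+4,len(b),b[:,0].min().round(1),b[:,0].max().round(1),b[:,0].mean().round(1))
E
```

```text
t: 17.95
tool_pos: [0.5397, 0.17, 0.063]
tool_rot: [1.942, -2.463, -0.005]
contact_force: [-7.6, -1.8, -0.2]
opening: 0.0174
t 17.95 tcp [0.5397 0.17   0.063 ] fix [-52.2  73.8] yaw x -103.5 F [-7.6 -1.8 -0.2] op 17.4 q [0.17 0.08 1.88 0.   1.19 1.98]
0Traceback (most recent call last):
  File "<stdin>", line 8, in <module>
IndexError: too many indices for array: array is 1-dimensional, but 2 were indexed
```

View pics/z11.png

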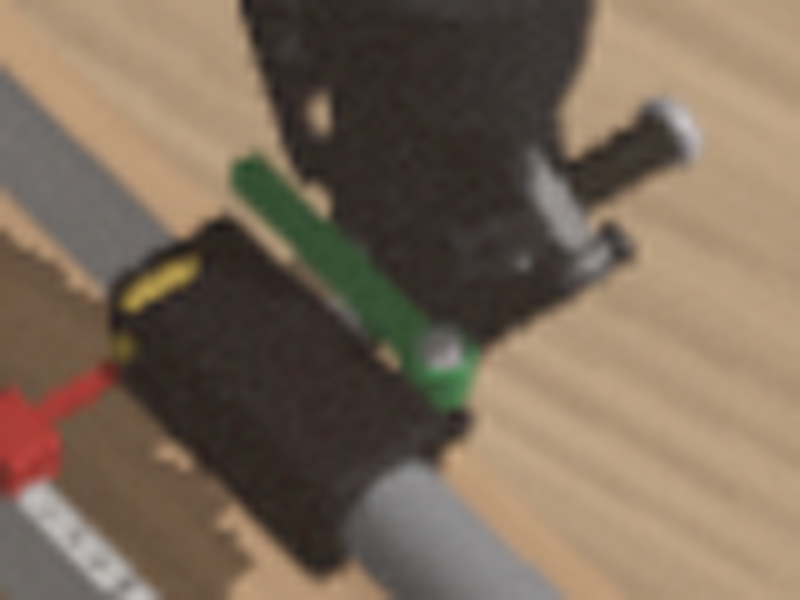

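```bash
python3 - <<'E'
from h import *
for n in('s10','s11'):
    s=dict(np.load('pics/%s.npz'%n)); 
    h=cv2.cvtColor(s['img'],cv2.COLOR_RGB2HSV); 
    if n=='s11': print(h[239,343],h[245,348]); H,S,V=h[239,343]
    m=cv2.inRange(h,(int(H)-15,90,30),(int(H)+15,255,255)); m[:225]=0;m[275:]=0;m[:,:320]=0;m[:,380:]=0
    ys,xs=np.nonzero(m); print(n,len(xs)); p=np.array([Fx(plane(s,x,y,.109)) for x,y in zip(xs,ys)])
    print('line ang', cv2.fitLine(p[(p[:,1]<95)].astype(np.float32),cv2.DIST_L2,0,.01,.01).ravel().round(3))
    for a in range(0,125,8):
        b=p[(p[:,1]>=a)&(p[:,1]<a+8)]
        if len(b): print(a+4,len(b),b[:,0].min().round(1),b[:,0].max().round(1),b[:,0].mean().round(1))
s=dict(np.load('pics/s11.npz'))
f=lambda u,v,z:Fx(plane(s,310+u/10,215+v/10,z)).round(1)
print('hinge',f(442,350,.111),'tip',f(248,170,.109),'block edge',f(225,218,.106),f(468,412,.106), 'back edge',f(115,300,.106),f(320,575,.106))
E
```

```text
Traceback (most recent call last):
NameError: name 'H' is not defined. Did you mean: 'h'?
```

```bash
python3 - <<'E'
from h import *
for n in('s11','s10'):
    s=dict(np.load('pics/%s.npz'%n)); 
    h=cv2.cvtColor(s['img'],cv2.COLOR_RGB2HSV); 
    if n=='s11': print(h[239,343],h[245,348]); H=int(h[239,343][0])
    m=cv2.inRange(h,(H-15,90,30),(H+15,255,255)); m[:225]=0;m[275:]=0;m[:,:320]=0;m[:,380:]=0
    ys,xs=np.nonzero(m); print(n,len(xs)); p=np.array([Fx(plane(s,x,y,.109)) for x,y in zip(xs,ys)])
    print('line ang', cv2.fitLine(p[(p[:,1]<95)].astype(np.float32),cv2.DIST_L2,0,.01,.01).ravel().round(3))
    for a in range(0,125,8):
        b=p[(p[:,1]>=a)&(p[:,1]<a+8)]
        if len(b): print(a+4,len(b),b[:,0].min().round(1),b[:,0].max().round(1),b[:,0].mean().round(1))
s=dict(np.load('pics/s11.npz'))
f=lambda u,v,z:Fx(plane(s,310+u/10,215+v/10,z)).round(1)
print('hinge',f(442,350,.111),'tip',f(248,170,.109),'block edge',f(225,218,.106),f(468,412,.106), 'back edge',f(115,300,.106),f(320,575,.106))
E
```

```text
[57 90 79] [57 86 83]
s11 50
line ang [ 2.7000e-02  1.0000e+00 -3.1183e+01  6.0368e+01]
20 1 -33.2 -33.2 -33.2
28 4 -35.4 -28.7 -32.6
36 3 -30.7 -28.6 -30.0
44 2 -32.7 -30.5 -31.6
52 5 -34.7 -28.1 -31.2
60 7 -34.5 -27.8 -31.6
68 3 -34.2 -27.6 -30.6
76 3 -34.0 -29.7 -31.9
84 2 -33.8 -29.6 -31.7
92 6 -33.7 -27.2 -29.7
100 3 -27.1 -24.8 -25.6
108 5 -30.9 -24.6 -27.2
116 6 -28.7 -22.4 -25.2
s10 53
line ang [ 4.1000e-02  9.9900e-01 -3.1687e+01  5.9375e+01]
28 4 -35.4 -30.8 -33.1
36 6 -35.2 -28.5 -32.2
44 5 -34.8 -28.4 -31.8
52 2 -36.9 -34.7 -35.8
60 5 -34.5 -27.9 -31.0
68 5 -34.2 -27.6 -31.2
76 2 -34.1 -31.8 -32.9
84 7 -35.9 -27.3 -30.4
92 3 -33.7 -27.2 -30.0
100 1 -27.1 -27.1 -27.1
108 5 -39.5 -22.6 -27.6
116 8 -33.0 -24.4 -27.9
hinge [-32.4 106.8] tip [-32.7  27.5] block edge [-18.6  35. ] [-27.3 123.3] back edge [22.6 39.4] [ 36.1 139. ]
```

```bash
python3 -m handwheel '{"offset":[[0,0,0],[0,0,0],[0,0,0],[0,0,0],[0,0,0],[0,0,0],[0,0,0],[0,0,0],[0,0,0],[0,0,0]],"roll":[0,0,0,0,0,0,0,0,0,0]}' 0 40
python3 - <<'E'
from h import *
o=st()
s=grab('scene','s12');t=grab('top','t12')
cv2.imwrite('pics/z12.png',np.hstack([cv2.resize(s['img'][235:265,300:330,::-1],(400,400),interpolation=2),cv2.resize(t['img'][145:181,260:296,::-1],(400,400),interpolation=2)]))
E
python3 soft.py 43 s12 t12
```

```text
t: 19.0
tool_pos: [0.5397, 0.1699, 0.0631]
tool_rot: [1.942, -2.463, -0.005]
contact_force: [-7.6, -1.3, -1.2]
opening: 0.0149
t 19.0 tcp [0.5397 0.1699 0.0631] fix [-52.1  73.6] yaw x -103.5 F [-7.6 -1.3 -1.2] op 14.9 q [0.17 0.08 1.88 0.   1.19 1.98]
s12 red [[43.1, 54.2], [43.4, 63.0], [43.4, 78.4], [43.8, 83.9], [43.8, 78.5], [43.9, 81.2], [43.7, 78.5]] 43.59
  yel 0.1065 [40.7 40.4 40.6 40.6 40.6 40.8] 40.61
  yel 0.109 [42.5 42.1 41.9 42.2 42.1 42.2] 42.17
t12 red [[42.8, 45.8], [42.9, 57.8], [42.9, 64.0], [42.9, 68.1], [42.7, 72.5], [42.7, 76.3], [42.7, 74.7]] 42.79
  yel 0.1065 [42.9 43.  43.1 43.1 43.1 43.1] 43.03
  yel 0.109 [42.5 42.7 42.7 42.7 42.6 42.7] 42.64
```

View pics/z12.png

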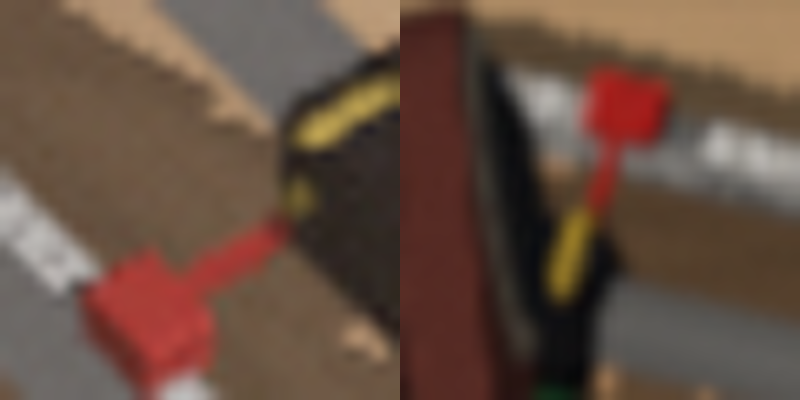

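```bash
python3 - <<'E'
from h import *
for n in('s7','s12'):
    s=dict(np.load('pics/%s.npz'%n)); im=s['img'][244:256,316:328].astype(float); w=(im[...,0]+im[...,1])/2-im[...,2]
    w2=np.where((im[...,0]-im[...,1])<25,np.clip(w-15,0,None),0); 
    # limit to tip patch
    yy,xx=np.mgrid[244:256,316:328]; k=(np.abs(xx-322)<=2.5)&(np.abs(yy-249.5)<=2.5); w2=w2*k
    c=((w2*xx).sum()/w2.sum(),(w2*yy).sum()/w2.sum()); print(n,np.round(c,2))
    for z in(.090,.092,.094): print(z,Fx(plane(s,*c,z)).round(1))
s=dict(np.load('pics/s12.npz'));t=dict(np.load('pics/t12.npz'))
for y in(42,43): print(y,proj(s,[*W(25,y),.092]),proj(s,[*W(25,y),.085]))
print(s['img'][246:254,318:328].tolist())
E
```

```text
s7 [321.35 249.01]
0.09 [23.  39.9]
0.092 [24.  41.1]
0.094 [25.1 42.4]
s12 [321.51 249.12]
0.09 [22.9 40.5]
0.092 [24.  41.7]
0.094 [25.  42.9]
42 [321.270945   249.38217992] [321.20880729 251.03141323]
43 [321.50347509 249.61899284] [321.44026467 251.26803041]
[[[106, 84, 66], [101, 80, 62], [97, 78, 62], [57, 48, 41], [53, 43, 33], [66, 55, 42], [51, 42, 36], [52, 43, 39], [52, 43, 40], [52, 44, 41]], [[108, 85, 67], [108, 85, 66], [96, 77, 60], [53, 42, 37], [44, 34, 28], [46, 38, 32], [47, 40, 35], [47, 40, 35], [54, 44, 40], [54, 45, 41]], [[111, 89, 70], [111, 89, 69], [99, 81, 61], [62, 52, 36], [76, 64, 42], [51, 44, 31], [46, 39, 33], [48, 38, 34], [44, 36, 32], [51, 44, 40]], [[112, 89, 69], [112, 89, 70], [107, 87, 67], [85, 71, 41], [107, 90, 48], [73, 61, 37], [46, 41, 35], [46, 40, 33], [52, 44, 40], [49, 41, 35]], [[114, 91, 72], [113, 89, 69], [106, 79, 60], [92, 73, 41], [98, 83, 46], [75, 62, 38], [49, 41, 37], [48, 38, 34], [45, 37, 33], [46, 42, 34]], [[116, 90, 72], [119, 80, 63], [102, 57, 47], [86, 51, 37], [68, 56, 41], [49, 40, 33], [48, 40, 33], [46, 38, 32], [46, 39, 35], [48, 42, 36]], [[139, 78, 62], [147, 65, 56], [123, 48, 44], [93, 44, 38], [53, 39, 34], [52, 43, 38], [44, 37, 30], [45, 37, 31], [47, 39, 33], [46, 40, 32]], [[166, 60, 54], [161, 58, 50], [140, 59, 51], [98, 63, 50], [66, 52, 43], [48, 39, 35], [44, 37, 31], [46, 38, 33], [50, 42, 38], [47, 38, 33]]]
```

```bash
python3 -m handwheel '{"offset":[[0.004,0.015,0],[0.004,0.015,0],[0.004,0.015,0],[0.004,0.015,0],[0.004,0.015,0],[0.004,0.015,0],[0.004,0.015,0],[0.004,0.015,0],[0.004,0.015,0],[0.004,0.015,0]],"roll":[0,0,0,0,0,0,0,0,0,0]}'
python3 - <<'E'
from h import *
o=st()
s=grab('scene','s13');t=grab('top','t13')
cv2.imwrite('pics/z13.png',np.hstack([cv2.resize(s['img'][160:300,240:380,::-1],(400,400),interpolation=2),cv2.resize(t['img'][110:230,250:370,::-1],(400,400),interpolation=2)]))
E
python3 soft.py 43 s13 t13
```

```text
t: 20.1
tool_pos: [0.5399, 0.1705, 0.0631]
tool_rot: [1.942, -2.462, -0.005]
contact_force: [-8.7, -3.8, 3.1]
opening: 0.0147
t 20.1 tcp [0.5399 0.1705 0.0631] fix [-52.1  74.2] yaw x -103.5 F [-8.7 -3.8  3.1] op 14.7 q [0.17 0.08 1.88 0.   1.19 1.98]
s13 red [[43.2, 53.3], [43.4, 62.0], [43.5, 78.0], [43.7, 83.5], [43.9, 76.9], [43.9, 79.1], [43.7, 77.8]] 43.61
  yel 0.1065 [41.2 41.3 41.3 41.4 41.6 41.6] 41.37
  yel 0.109 [42.9 42.8 42.8 42.9 42.9 43.2] 42.93
t13 red [[42.7, 47.0], [42.9, 57.4], [42.9, 63.4], [42.9, 68.3], [42.7, 72.6], [42.8, 76.4], [42.8, 75.0]] 42.8
  yel 0.1065 [43.3 43.4 43.6 43.6 43.5 43.4] 43.47
  yel 0.109 [42.8 43.1 43.2 43.2 43.1 43. ] 43.09
```

View pics/z13.png

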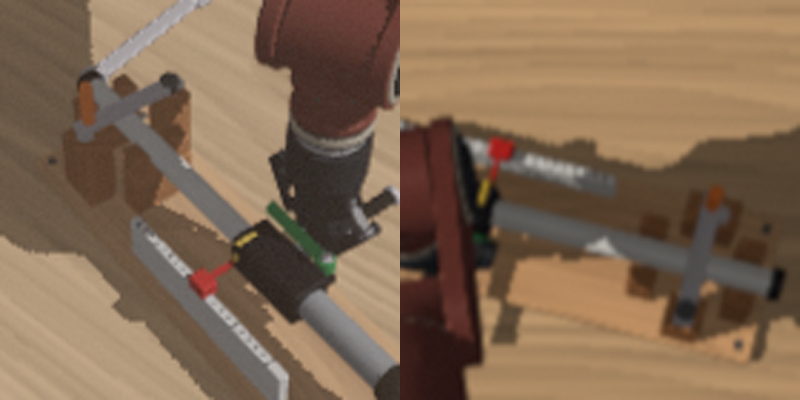

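Both views now agree to within about 1 mm. The keeper is shut, the lever is closed and the handle is gripped, so I'm handing in.

```bash
python3 - <<'E'
from h import *
print(ctrl.finish_job()); st()
E
```

```text
the job is handed in; nothing more can be done
None
the job is handed in; nothing more can be done
```

I shut the keeper bar, pulled the leg out to the red mark and closed the green cam lever. I handed the job in at about 20 s, still gripping the cross handle at 40 N. The hand-in gave no verdict.

- **Keeper:** I swung it by its knob until it stopped. The knob ended within about 3 mm of its shut position, with about 17 N against the stop. Later pictures show the bar across the tube.
- **Leg at the mark:** In the last pictures the pointer and the mark agree within about 1 mm. The two cameras disagree slightly. With the pointer stripe taken at 109 mm, the scene view puts the pointer 0.7 mm short and the top view puts it 0.3 mm past. I estimated that height by matching the two views. At the nominal 106.5 mm the scene view would read about 2 mm short.
- **Cam lever:** It lay parallel to the tube, with a fitted angle of about 0.03 rad, which is within the noise. The fingers still rest against it with about 8 N.
- **Sliding along the handle:** My first try with a 20 N grip stuck at 33 N. I eased the grip until the fingers only straddled the handle and slid them in to the lever, so the leg's return spring held the handle against one finger. Then I gripped again and corrected the leg's position.
- **Largest force:** The highest reading I saw was about 45 N at the wrist, at the end of the lever push. It came through the fingers pressing on the lever, and I eased it off straight away.
- **Other tools:** I saw no other tool moved in the pictures I looked at, but I did not measure them separately. The red mark's measured position did not change.

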